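Check the hand-truck tyre

ROBOT

A 7-joint arm with a two-finger parallel gripper is mounted at the origin on the work surface. World frame = base frame: x ahead of the robot, y to its left, z up, the work surface at z = 0. Lengths are in m, angles in rad, forces in N, time in s.
With the tool pointing down it reaches from about 0.425 to 0.925 m from the base axis. Payload 6.8 kg.
Tool frame: the origin (TCP) lies on the mounting face of the last link; the fingertips stand 173 mm ahead of it and the grasp point (between the pads) lies 155 mm ahead of it; z points along the fingers, y is the line along which they close (so a half turn about z gives the same grasp; the last joint's range is limited). The gripper opens to 85 mm and grips with 20 to 120 N. Pads are 22 mm wide; open, the fingers measure 114 mm over their backs; the gripper's body (76 mm by 85 mm) begins 54 mm behind the grasp point. The pads swing forward as they close: fully open they stand 13 mm farther back than shut.
Start: joints at [-1.268, 0.477, 0.022, 1.555, -0.011, 1.109, -0.083], TCP at [0.27, 0.619, 0.405] pointing down, gripper open.
Joint ranges: [-2.96, 2.96], [-0.34, 2.1], [-1.41, 1.46], [0.24, 2.44], [-1.37, 4.51], [0.17, 1.92], [-2.96, 2.96]. Speed limits (rad/s): [2.39, 2.39, 3.14, 3.14, 3.14, 3.14, 3.14].

INTERFACE

Orientations are given as a rotation vector (axis times angle).
In Python, from bench import r gives the robot as it stands.
- The arm moves only by the tool carry_out, never from a script. Its argument "moves" is a list of rows, each a list of 5 numbers: the shift along the tool's x, y, z in m, then the turn about the tool's z in rad, then the finger opening in m, from 0 to 0.0854. In form: [[dx, dy, dz, roll, claw], ...]. A call has exactly 8 rows; each row is the pose to reach, as a shift and turn from the pose commanded when the call began, along the tool's axes at that moment; what a row does not reach only later rows make up. A row lasts 1/10 s, in which the tool goes at most 50 mm and 8.59 degrees, less where a joint would pass 70% of its speed; a pose out of reach is approached as far as the arm can. A call with a gripper value outside its range is refused whole. The fingers move at their own pace and stop on an object; "force" is the grip in N (left out, the last holds). Time passes only in rows, so rows that repeat a pose let the fingers close, or fill a call up. It gives the time, the measured TCP pose, the force, the opening and the grip force at its end, in the units of the state.
- r.get_obs(): the state, without advancing time (a new reading comes with each control period).
- r.grab_frame(name): name is "scene" or "top" or "wrist"; returns the picture (480x640x3 uint8, red, green, blue); there is no depth.
- r.calibration(name): a dict with "fx", "fy", "cx", "cy" (pixels), "k1" (the pictures are not rectified: a ray, as slopes to the right and down, at radius r is drawn at 1 + k1 r^2 times it, then the intrinsics apply), "rvec" (rotation vector, rad) and "tvec" (3), from world to camera coordinates, as OpenCV has them. Camera axes: x right, y down, z forward; pixel columns grow to the right and rows downward; lengths in m; the calibration is good to about 2 mm. A picture is of the moment at which its call begins: read the wrist's pose just before it. calibration takes no time and is no camera call; for the wrist camera it gives the pose at the moment of the call.
- r.hand_in(): hands the job in; it is judged then, once.
The state is a dict: "clock": time; "joints": joint angles; "qvel": joint speeds; "tau": joint torques, N m; "tcp_pos": TCP position; "orientation": TCP orientation; "contact_force": force on the tool from outside, world axes, zero at the start; "moment": the same for the moment, N m; "grip_width": finger opening in m; "gripper_force": force on a finger pad.
Only numpy, scipy, OpenCV 4.12 (cv2) and the standard library are available. Lean on these libraries where they do the work, as an engineer would, in place of code of your own. Each camera call takes 0.05 s, during which the arm holds its last target. There are 200 camera calls.

TASK

Take the stick tyre gauge out of its wooden block, press it straight down onto the wheel's valve stem firmly, with about 12 N and never more than 20 N, and hold it so for a good second so that the air pushes the white rod out. Then stand the gauge back in the hole of its block with the rod still out to show the reading, and let go. Leave the quartz towers alone.

Things in the scene. Friction and masses are not known exactly. Their poses are not given: they have to be found in the camera images.
- gauge_center (a point): middle of the loose stick tyre gauge, on its axis (point z = gauge axis, up), 48 mm above its foot and 48 mm below its barrel's top. Plain metal, 0.15 kg, stands upright in the block at the start. Round barrel 22 mm across, from 24 to 96 mm above the foot. Grip it about 14 mm below the barrel's top: the rod comes up out of the top by as much as 26 mm and must not meet the gripper
- gauge_mouth (a point): centre of the open foot of the gauge (underside of its chuck), same axes. The flared chuck is 25 mm across here and 17 mm across from 7 mm up. Its mouth is a funnel 18 mm wide that narrows within 7 mm to an 11 mm bore. 12 mm up the bore is a sprung rubber seal (1.5 N per mm, 6.5 mm travel, then hard) that the stem must push up; the piston meets the valve pin 7 mm before that
- rod (a joint): how far the white rod (5 mm thick, 7 mm button) is out of the gauge's top, m: 0 = in (button 4 mm proud), 0.026 = its end. It comes out while the gauge is pressed on the valve, stops at a reading of about 10 to 18 mm that depends on the unknown tyre pressure, and stays out by friction when the gauge is taken off
- wheel: hand-truck wheel lying on its side on the table, does not move: black tyre 263 mm across, 85 mm high, opening in the middle 125 mm across; grey rim plate 45 mm above the table, steel hub 32 mm across and 90 mm high in the middle. Origin: centre of its underside, z up; its x axis points from the hub to the valve stem
- valve (a point): point on the axis of the upright valve stem (brass, 8 mm across), 40 mm from the wheel's axis, 75 mm above the table. How far the stem stands out is not measured: its tip lies anywhere from this point to 30 mm above it
- valve_foot (a point): where the valve stem comes out of the rim plate, 45 mm above the table. Pressing the gauge on meets 5 to 8 N from the air (within the first 7 mm), then 1.5 N per mm from the seal. From 10 N the seal is tight and the full reading is reached; over 20 N harms the valve
- holder: wooden block 90 x 70 x 40 mm, fixed, origin at the centre of its underside
- holder_hole0 (a point): centre of the mouth of the block's upright hole, on the block's top face 40 mm above the table. Hole 28 mm across (chamfered 3 mm at the mouth), 30 mm deep; the gauge stands on its floor, so that its middle is 18 mm above this point
- tower_tall: bystander: loose pink quartz point standing on the table beyond the work, 36 mm across, 120 mm high; origin under its centre
- tower_short: bystander: loose pink quartz point standing on the table beyond the work, 42 mm across, 85 mm high; origin under its centre

How it is judged:
On the way:
1. the gauge is pressed on the valve with at least 10 N and its rod is out by at least 8 mm, held for 0.5 s (contact force between gauge and wheel above 10 N and value of joint rod above 0.008 m), for 0.5 s.
At the end, for the whole second after the job is handed in: the gauge stands on the floor of the block's hole (its middle within 10 mm of the hole's axis and no more than 22 mm above the mouth), within 0.15 rad of upright, at rest and released, with its rod still out by at least 8 mm (horizontal distance between gauge_center and holder_hole0 below 0.01 m and z of gauge_center in the frame of holder_hole0 below 0.022 m and angle between gauge_center's own z axis and vertical below 0.15 rad and value of joint rod above 0.008 m and linear speed of gauge below 0.02 m/s); the robot touches nothing.
It fails at once if the gauge is pressed on the wheel or valve with more than 20 N (contact force between gauge and wheel above 20 N).
It fails at once if a quartz tower is moved more than 20 mm (distance of any of tower_tall, tower_short from where it was at the start of the episode above 0.02 m).
It fails at once if a quartz tower is knocked over (angle between any of tower_tall, tower_short's own z axis and vertical above 0.5 rad).
It also fails if it takes over 54 s, if anything falls off the work surface, if the arm or the gripper's body presses on something with over 40 N, if the wrist force passes 120 N, or if a joint passes its speed limit or range.

## Working session

There is one attempt and no reset: what is moved stays moved. The work goes in short steps, Python scripts to look and compute and a tool call to move; the robot and the scene stay as the last step left them, time stands still between calls to the robot, and variables do not carry over. Pictures are saved under pics/ and viewed, at most 10 in all, crops included, and the job is handed in when it is done.

Besides the shell and the picture viewer there is one more tool, called after "Call:" by a JSON object that holds its "fn" and its "kwargs", one argument or row to a line. carry_out: Moves the arm, as the interface text tells. Its arguments: {"type":"object","properties":{"moves":{"type":"array","items":{"type":"array","items":{"type":"number"}}},"force":{"type":"number"}},"required":["moves"]}

```bash
mkdir -p pics; ls; cat > h.py <<'E'
import numpy as np, cv2
from bench import r
def cal(n):
    c=r.calibration(n); K=np.array([[c['fx'],0,c['cx']],[0,c['fy'],c['cy']],[0,0,1.]])
    return c,K,np.array([c['k1'],0,0,0,0.]),cv2.Rodrigues(np.array(c['rvec'],float))[0],np.array(c['tvec'],float)
def ray(C,u,v):
    c,K,D,R,t=C
    p=cv2.undistortPoints(np.array([[[u,v]]],float),K,D)[0,0]
    return -R.T@t, R.T@np.array([p[0],p[1],1])
def onz(C,u,v,z):
    o,d=ray(C,u,v); return o+d*(z-o[2])/d[2]
def proj(C,P):
    c,K,D,R,t=C
    return cv2.projectPoints(np.array(P,float).reshape(-1,1,3),np.array(c['rvec'],float),t,K,D)[0][:,0]
def tri(A,B):
    (o1,d1),(o2,d2)=A,B
    M=np.stack([d1,-d2],1); s=np.linalg.lstsq(M,o2-o1,rcond=None)[0]
    a=o1+d1*s[0]; b=o2+d2*s[1]; return (a+b)/2, np.linalg.norm(a-b)
def snap(n,f):
    C=cal(n); im=np.array(r.grab_frame(n)); cv2.imwrite('pics/'+f,im[...,::-1]); return C,im
E
python3 - <<'E'
from h import *
for n in ['scene','top']:
    C,im=snap(n,n+'0.png'); print(n,C[0])
    print((-C[3].T@C[4]).round(3))
o=r.get_obs(); print({k:o[k] for k in('clock','tcp_pos','orientation','contact_force','grip_width')}); print(cv2.Rodrigues(np.array(o['orientation'],float))[0].round(3))
E
```

```text
pics
scene {'fx': 529.6814935066727, 'fy': 529.6814935066727, 'cx': 324.05389561973095, 'cy': 253.03177557450203, 'k1': -0.09038511135053397, 'rvec': array([ 2.11962572,  1.110283  , -0.44648888]), 'tvec': array([-0.37494375, -0.29811654,  1.30978453])}
[ 1.145 -0.359  0.711]
top {'fx': 455.00685149945963, 'fy': 455.00685149945963, 'cx': 320.07562747929626, 'cy': 246.60099420190733, 'k1': 0.019971123621821053, 'rvec': array([ 2.03145211, -2.19662879,  0.23198591]), 'tvec': array([0.05085846, 0.64844282, 0.82464237])}
[0.466 0.016 0.941]
{'clock': 0.1, 'tcp_pos': array([0.26945521, 0.6186095 , 0.40381051]), 'orientation': array([-6.40691165e-01, -3.07538559e+00,  2.63145986e-03]), 'contact_force': array([ 0.67328203, -0.23213335, -0.75704138]), 'grip_width': 0.08548659900778302}
[[-0.917  0.399 -0.001]
 [ 0.399  0.917 -0.002]
 [-0.    -0.002 -1.   ]]
```

View pics/scene0.png

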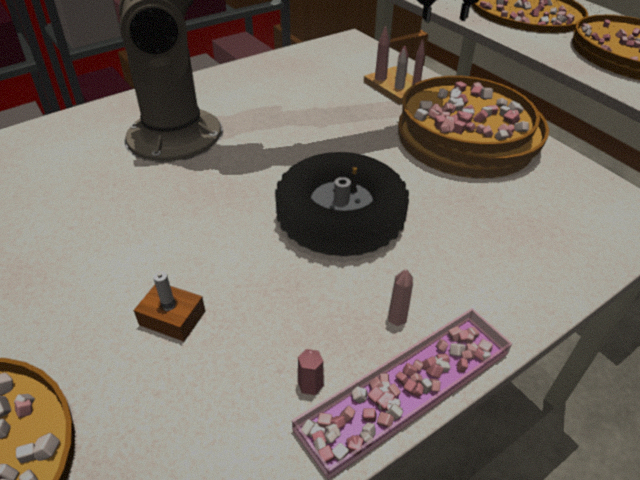

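View pics/top0.png

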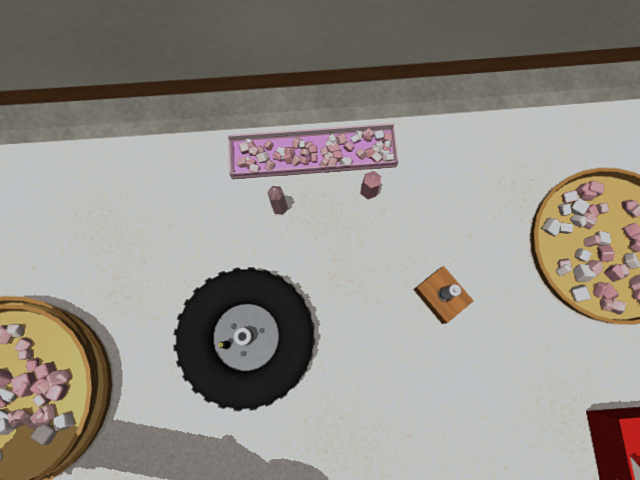

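The scene view shows the gauge top near (162,277), valve tip near (354,169) and hub near (342,184). In the top view the gauge top is near (454,290), valve near (222,345) and hub near (242,336).

```bash
python3 - <<'E'
from h import *
S=cal('scene');T=cal('top')
for n,a,b in [('gauge',(162,277),(454,290)),('valve',(354,169),(222,345)),('hub',(342,181),(242,336))]:
    p,e=tri(ray(S,*a),ray(T,*b)); print(n,p.round(4),round(e,4))
print('gauge',onz(S,162,277,.108),onz(T,454,290,.108))
h=onz(T,242,336,.09);print('hub',h,onz(S,342,181,.09))
im=cv2.imread('pics/top0.png');sc=cv2.imread('pics/scene0.png')
hsv=cv2.cvtColor(im,cv2.COLOR_BGR2HSV)
print('block top',[onz(T,*p,.04).round(3) for p in [(415,288),(445,267),(473,300),(445,323)]])
print('towers',onz(T,278,188,.12),onz(T,372,175,.085))
a=cv2.resize(im[300:370,190:290],(400,280),interpolation=cv2.INTER_CUBIC)
b=cv2.resize(sc[150:220,300:400],(400,280),interpolation=cv2.INTER_CUBIC)
c=cv2.resize(im[255:325,400:500],(400,280),interpolation=cv2.INTER_CUBIC)
d=cv2.resize(sc[260:330,120:220],(400,280),interpolation=cv2.INTER_CUBIC)
cv2.imwrite('pics/crop1.png',np.vstack([np.hstack([a,b]),np.hstack([c,d])]))
o=r.get_obs();R=cv2.Rodrigues(np.array(o['orientation'],float))[0]
W=cal('wrist');print('wristcam in tool',R.T@((-W[3].T@W[4])-o['tcp_pos']),'axes\n',(R.T@W[3].T).round(3),W[0]['fx'])
E
```

```text
gauge [ 0.5429 -0.2379  0.1021] 0.0028
valve [0.4772 0.1927 0.0968] 0.0019
hub [0.4897 0.1558 0.0907] 0.0008
gauge [ 0.54966192 -0.23796009  0.108     ] [ 0.54184046 -0.23742775  0.108     ]
hub [0.48992655 0.15628141 0.09      ] [0.48882959 0.15597469 0.09      ]
block top [array([ 0.558, -0.182,  0.04 ]), array([ 0.595, -0.247,  0.04 ]), array([ 0.526, -0.293,  0.04 ]), array([ 0.485, -0.232,  0.04 ])]
towers [0.75884529 0.07169161 0.12      ] [ 0.78391595 -0.11390673  0.085     ]
wristcam in tool [0.07805373 0.00019673 0.03052377] axes
 [[ 0.001 -0.952 -0.307]
 [ 1.     0.001  0.001]
 [-0.    -0.307  0.952]] 353.53126800077325
```

View pics/crop1.png

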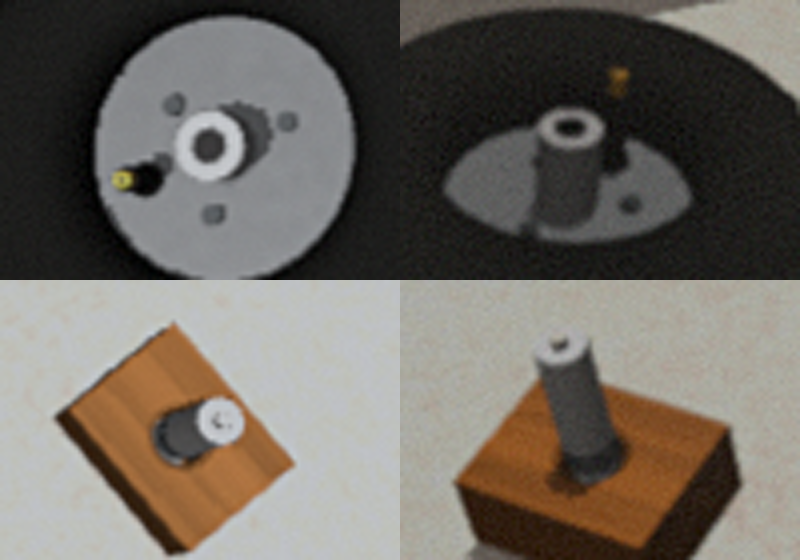

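Refined crop: gauge top at top-view (455,290.5), valve tip at top (220.5,345) / scene (354.7,168), hub top at (242.2,336.5). Setting off above the valve first, to look from close by.

Call:
{"fn": "carry_out", "kwargs": {
  "moves": [
    [-0.045,-0.038,0,0,0.085],
    [-0.09,-0.077,0,0,0.085],
    [-0.135,-0.115,0,0,0.085],
    [-0.18,-0.153,0,0,0.085],
    [-0.225,-0.192,0,0,0.085],
    [-0.27,-0.23,0,0,0.085],
    [-0.315,-0.27,0,0,0.085],
    [-0.36,-0.307,0,0,0.085]
  ]
}}

```text
clock: 0.9
tcp_pos: [0.4451, 0.2572, 0.4046]
orientation: [-0.64, -3.075, 0.0]
contact_force: [1.8, 1.0, 0.3]
grip_width: 0.0847
gripper_force: 0.0
```

Call:
{"fn": "carry_out", "kwargs": {
  "moves": [
    [0,0,0.01,0,0.085],
    [0,0,0.03,0,0.085],
    [0,0,0.05,0,0.085],
    [0,0,0.06,0,0.085],
    [0,0,0.06,0,0.085],
    [0,0,0.06,0,0.085],
    [0,0,0.06,0,0.085],
    [0,0,0.06,0,0.085]
  ]
}}

```text
clock: 1.7
tcp_pos: [0.445, 0.2595, 0.3455]
orientation: [0.64, 3.075, 0.002]
contact_force: [-0.1, 0.3, 0.3]
grip_width: 0.0849
gripper_force: 0.0
```

```bash
python3 - <<'E'
from h import *
C,im=snap('wrist','w1.png'); o=r.get_obs(); print(o['tcp_pos'],o['orientation'],o['contact_force'],o['clock'])
print(proj(C,[[.477,.194,.098],[.489,.156,.09]]))
S=cal('scene');T=cal('top')
print(tri(ray(S,354.7,168),ray(T,220.5,345)))
np.save('w1cal.npy',np.array([0]));import pickle;pickle.dump(C,open('w1.pkl','wb'))
E
```

```text
[0.44491582 0.25942901 0.3454159 ] [6.40563003e-01 3.07471425e+00 1.70325429e-03] [0.07505762 0.01079843 0.02306784] 1.75
[[255.12290307 324.27295731]
 [219.52823326 348.53408879]]
(array([0.47717753, 0.19473325, 0.09851096]), np.float64(0.001251220198197482))
```

View pics/w1.png

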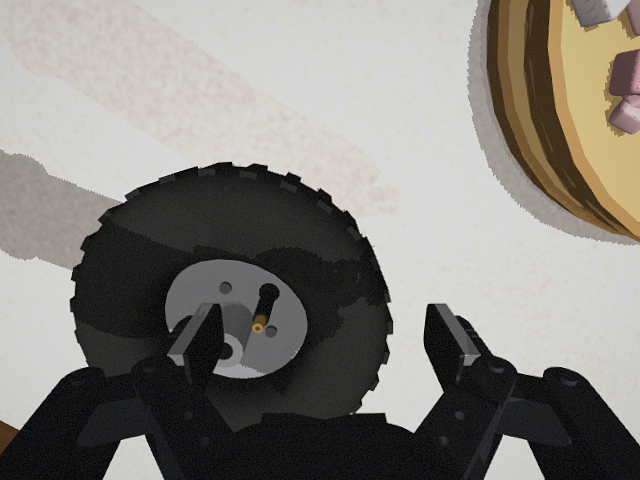

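The wrist view shows the valve tip at about (258,327) and the hub top at about (230,350), partly behind a finger. Triangulate with both other views and move to the gauge.

```bash
python3 - <<'E'
from h import *
import pickle
W=pickle.load(open('w1.pkl','rb'));S=cal('scene');T=cal('top')
w=cv2.imread('pics/w1.png');t=cv2.imread('pics/top0.png');s=cv2.imread('pics/scene0.png')
def brass(im,x,y,h=14):
    c=cv2.cvtColor(im[y-h:y+h,x-h:x+h],cv2.COLOR_BGR2HSV); m=cv2.inRange(c,(8,100,70),(40,255,255)); q=np.argwhere(m); 
    return (q.min(0)[::-1]+[x-h,y-h]),(q.max(0)[::-1]+[x-h,y-h]),(q.mean(0)[::-1]+[x-h,y-h])
for im,x,y in[(w,258,327),(t,220,345),(s,354,168)]: print(brass(im,x,y))
wp=(258,327.5)
print('WT',tri(ray(W,*wp),ray(T,220.5,345)),'WS',tri(ray(W,*wp),ray(S,354.7,168)))
for z in(.093,.098,.103): print(z,onz(W,*wp,z),onz(T,220.5,345,z),onz(S,354.7,168,z))
E
```

```text
(array([252, 315]), array([265, 332]), array([258.66666667, 323.26785714]))
(array([219, 343]), array([222, 346]), array([220.5, 344.5]))
(array([353, 167]), array([356, 170]), array([354.46153846, 168.15384615]))
WT (array([0.47797344, 0.19476971, 0.09989213]), np.float64(0.0028501386262655484)) WS (array([0.47895816, 0.19488015, 0.09956533]), np.float64(0.001282235875895668))
0.093 [0.48259516 0.19246163 0.093     ] [0.47692022 0.19535415 0.093     ] [0.47137504 0.20034525 0.093     ]
0.098 [0.48013765 0.19467896 0.098     ] [0.47685523 0.19429649 0.098     ] [0.47682355 0.19581988 0.098     ]
0.103 [0.47768014 0.19689628 0.103     ] [0.47679024 0.19323883 0.103     ] [0.48227207 0.19129452 0.103     ]
```

Call:
{"fn": "carry_out", "kwargs": {
  "moves": [
    [0.015,-0.045,0,0,0.085],
    [0.03,-0.09,0,0,0.085],
    [0.045,-0.135,0,0,0.085],
    [0.06,-0.18,0,0,0.085],
    [0.075,-0.225,0,0,0.085],
    [0.08,-0.27,0,0,0.085],
    [0.085,-0.315,0,0,0.085],
    [0.09,-0.36,0,0,0.085]
  ]
}}

```text
clock: 2.55
tcp_pos: [0.2751, 0.0568, 0.3558]
orientation: [0.635, 3.061, 0.045]
contact_force: [-0.4, -0.6, -0.3]
grip_width: 0.0851
gripper_force: 0.0
```

Wrong sign on x in that move; it stayed clear of everything. Correcting.

Call:
{"fn": "carry_out", "kwargs": {
  "moves": [
    [-0.045,-0.02,0,0,0.085],
    [-0.09,-0.04,0,0,0.085],
    [-0.135,-0.06,0,0,0.085],
    [-0.18,-0.08,0,0,0.085],
    [-0.225,-0.1,0,0,0.085],
    [-0.26,-0.12,0,0,0.085],
    [-0.26,-0.12,0,0,0.085],
    [-0.26,-0.12,0,0,0.085]
  ]
}}

```text
clock: 3.35
tcp_pos: [0.4661, -0.1572, 0.3534]
orientation: [0.639, 3.062, 0.043]
contact_force: [0.0, 0.9, -0.2]
grip_width: 0.0853
gripper_force: 0.0
```

```bash
cat >> h.py <<'E'
def go(target):
    "tool-axes shift from measured TCP so that TCP reaches target"
    o=r.get_obs();R=cv2.Rodrigues(np.array(o['orientation'],float))[0]
    print('clock',o['clock'],'tcp',o['tcp_pos'].round(4),'F',np.round(o['contact_force'],1),'grip',round(o['grip_width'],4)); print('R',R.round(4).tolist()); print('shift',(R.T@(np.array(target)-o['tcp_pos'])).round(4))
E
python3 -c "
from h import *
go([.542,-.238,.345])
T=cal('top');S=cal('scene');print(onz(T,455.2,290.5,.108),onz(S,160.7,276.7,.108),tri(ray(T,455.2,290.5),ray(S,160.7,276.7)))"
```

```text
clock 3.35 tcp [ 0.4661 -0.1572  0.3534] F [ 0.   0.9 -0.2] grip 0.0853
R [[-0.9165, 0.3995, 0.0184], [0.3999, 0.9162, 0.0244], [-0.0071, 0.0298, -0.9995]]
shift [-0.1019 -0.0439  0.0078]
[ 0.54076188 -0.23948433  0.108     ] [ 0.54791688 -0.2394032   0.108     ] (array([ 0.54181764, -0.23963543,  0.10281825]), np.float64(0.0030187817101301486))
```

Call:
{"fn": "carry_out", "kwargs": {
  "moves": [
    [-0.025,-0.01,0,0,0.085],
    [-0.05,-0.02,0,0,0.085],
    [-0.075,-0.03,0.004,0,0.085],
    [-0.1,-0.04,0.006,0,0.085],
    [-0.102,-0.044,0.008,0,0.085],
    [-0.102,-0.044,0.008,0,0.085],
    [-0.102,-0.044,0.008,0,0.085],
    [-0.102,-0.044,0.008,0,0.085]
  ]
}}

```text
clock: 4.15
tcp_pos: [0.5416, -0.2362, 0.3451]
orientation: [0.634, 3.063, 0.044]
contact_force: [0.4, 0.0, -0.5]
grip_width: 0.0852
gripper_force: 0.0
```

```bash
python3 - <<'E'
from h import *
import pickle
go([.542,-.239,.247])
C,im=snap('wrist','w2.png');pickle.dump(C,open('w2.pkl','wb'))
print(proj(C,[[.542,-.239,.106],[.542,-.239,.04]]))
E
```

```text
clock 4.15 tcp [ 0.5416 -0.2362  0.3451] F [ 0.4  0.  -0.5] grip 0.0852
R [[-0.9178, 0.3967, 0.0185], [0.3971, 0.9174, 0.0251], [-0.007, 0.0304, -0.9995]]
shift [-0.0008 -0.0054  0.098 ]
[[307.45991913 254.69077394]
 [308.4572475  225.48218307]]
```

View pics/w2.png

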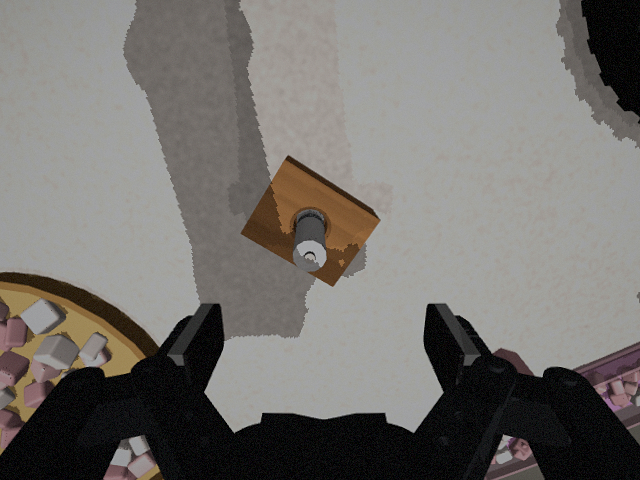

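The gauge top is at (309.5,256.5), within 1.5 mm of the estimate. Descend and grip, allowing for the 0.03 rad tool tilt.

Call:
{"fn": "carry_out", "kwargs": {
  "moves": [
    [0,-0.005,0,0,0.085],
    [-0.001,-0.009,0.02,0,0.085],
    [-0.001,-0.009,0.045,0,0.085],
    [-0.001,-0.009,0.07,0,0.085],
    [-0.001,-0.009,0.09,0,0.085],
    [-0.001,-0.009,0.098,0,0.085],
    [-0.001,-0.009,0.098,0,0.085],
    [-0.001,-0.009,0.098,0,0.06]
  ],
  "force": 50
}}

```text
clock: 5.0
tcp_pos: [0.5416, -0.244, 0.2475]
orientation: [0.636, 3.061, 0.043]
contact_force: [0.8, -0.3, 0.4]
grip_width: 0.073
gripper_force: 0.0
```

Call:
{"fn": "carry_out", "kwargs": {
  "moves": [
    [0,0,0,0,0.04],
    [0,0,0,0,0.03],
    [0,0,0,0,0.025],
    [0,0,0,0,0.02],
    [0,0,0,0,0.01],
    [0,0,0,0,0.01],
    [0,0,0,0,0.01],
    [0,0,0,0,0.01]
  ],
  "force": 50
}}

```text
clock: 5.8
tcp_pos: [0.5414, -0.2443, 0.2475]
orientation: [0.637, 3.061, 0.042]
contact_force: [-2.0, -1.3, 6.2]
grip_width: 0.0208
gripper_force: 48.6
```

```bash
python3 -c "
from h import *
go([.5406,-.2419,.345]);print(r.get_obs()['gripper_force'],r.get_obs()['moment'])"
```

```text
clock 5.8 tcp [ 0.5414 -0.2443  0.2475] F [-2.  -1.3  6.2] grip 0.0208
R [[-0.917, 0.3985, 0.0197], [0.3988, 0.9167, 0.0235], [-0.0087, 0.0294, -0.9995]]
shift [ 0.0009  0.0048 -0.0974]
48.587093353271484 [-0.37609342  0.46088941 -0.02203381]
```

Call:
{"fn": "carry_out", "kwargs": {
  "moves": [
    [0,0,-0.005,0,0.01],
    [0,0,-0.015,0,0.01],
    [0,0.001,-0.03,0,0.01],
    [-0.001,0.002,-0.055,0,0.01],
    [-0.001,0.003,-0.085,0,0.01],
    [-0.001,0.004,-0.115,0,0.01],
    [-0.001,0.004,-0.13,0,0.01],
    [-0.001,0.004,-0.13,0,0.01]
  ]
}}

```text
clock: 6.6
tcp_pos: [0.542, -0.2438, 0.3805]
orientation: [0.635, 3.057, 0.043]
contact_force: [-0.4, 0.1, -1.1]
grip_width: 0.0205
gripper_force: 49.0
```

```bash
python3 -c "
from h import *
go([.4755,.189,.3775]);print(r.get_obs()['gripper_force'],r.get_obs()['moment'])
snap('scene','s3.png'); S=cal('scene')
o=r.get_obs();R=cv2.Rodrigues(np.array(o['orientation'],float))[0]
g=o['tcp_pos']+R[:,2]*.155
for q in(-.014,.0,.082): print(g+R[:,2]*q,proj(S,g+R[:,2]*q))
u,v=proj(S,g+R[:,2]*.03)[0].astype(int)
im=cv2.imread('pics/s3.png')[v-60:v+60,u-60:u+60];print(u-60,v-60);cv2.imwrite('pics/s3c.png',cv2.resize(im,(480,480),interpolation=2))"
```

```text
clock 6.6 tcp [ 0.542  -0.2438  0.3805] F [-0.4  0.1 -1.1] grip 0.0205
R [[-0.9171, 0.3978, 0.0243], [0.3983, 0.917, 0.0228], [-0.0132, 0.0306, -0.9994]]
shift [0.2334 0.3703 0.0112]
48.984049558639526 [-0.04297523  0.01036863 -0.05129709]
[ 0.54452326 -0.24013105  0.23749028] [[140.81310779 211.92894182]]
[ 0.54482359 -0.23979816  0.22349746] [[143.31145091 219.5654766 ]]
[ 0.54658272 -0.23784837  0.14153952] [[156.88033132 260.65152404]]
88 175
```

View pics/s3c.png

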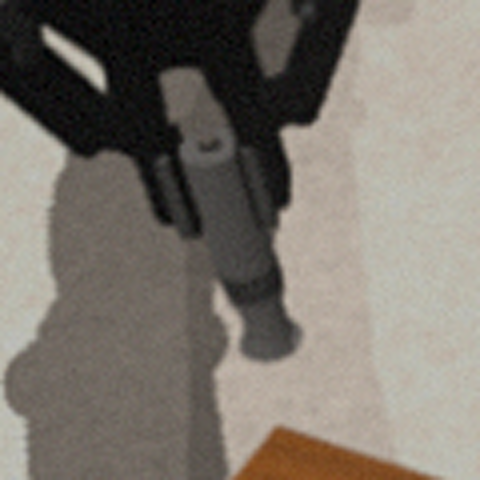

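The crop shows the gauge held upright between the pads, foot near full-picture (156,262), within 2 mm of the prediction. Carry to the valve.

Call:
{"fn": "carry_out", "kwargs": {
  "moves": [
    [0.008,0.012,0,0,0.01],
    [0.024,0.037,0.001,0,0.01],
    [0.047,0.074,0.002,0,0.01],
    [0.071,0.111,0.003,0,0.01],
    [0.095,0.148,0.004,0,0.01],
    [0.118,0.185,0.004,0,0.01],
    [0.134,0.21,0.005,0,0.01],
    [0.142,0.222,0.005,0,0.01]
  ]
}}

```text
clock: 7.45
tcp_pos: [0.4978, 0.0211, 0.376]
orientation: [0.628, 3.068, 0.044]
contact_force: [0.1, 0.3, -2.3]
grip_width: 0.0208
gripper_force: 49.0
```

Call:
{"fn": "carry_out", "kwargs": {
  "moves": [
    [0.012,0.02,0,0,0.01],
    [0.03,0.047,0.001,0,0.01],
    [0.053,0.084,0.002,0,0.01],
    [0.072,0.114,0.003,0,0.01],
    [0.085,0.135,0.003,0,0.01],
    [0.092,0.145,0.003,0,0.01],
    [0.095,0.148,0.003,0,0.01],
    [0.095,0.148,0.003,0,0.01]
  ]
}}

```text
clock: 8.25
tcp_pos: [0.4709, 0.1899, 0.3774]
orientation: [0.636, 3.064, 0.042]
contact_force: [-0.6, 0.2, -1.3]
grip_width: 0.0206
gripper_force: 49.0
```

```bash
cat > st.py <<'E'
from h import *
o=r.get_obs();R=cv2.Rodrigues(np.array(o['orientation'],float))[0]
m=o['tcp_pos']+R[:,2]*.237
V=np.array([.478,.1948])
print(o['clock'],'tcp',o['tcp_pos'].round(4),'mouth',m.round(4),'toolz',R[:,2].round(4),'F',np.round(o['contact_force'],1),'gf',o['gripper_force'])
d=np.array([V[0]-m[0],V[1]-m[1],0]);print('shift xy to valve',(R.T@d).round(4),'per 10mm down',(R.T@[0,0,-.01]).round(4))
E
python3 - <<'E'
from st import *
for n in('scene','wrist'):
    C,im=snap(n,n+'4.png'); print(n,'mouth',proj(C,m),'valve',proj(C,[.478,.1948,.0985]))
    if n=='scene': a=cv2.resize(im[100:220,290:410,::-1],(480,480),interpolation=2)
    else: b=im[240:480,100:400,::-1]; 
b=cv2.resize(b,(300,240)); c=np.zeros((480,300,3),np.uint8); c[:240]=b
cv2.imwrite('pics/c4.png',np.hstack([a,c]))
E
```

```text
8.25 tcp [0.4709 0.1899 0.3774] mouth [0.4751 0.1954 0.1405] toolz [ 0.0175  0.0235 -0.9996] F [-0.6  0.2 -1.3] gf 49.0385502576828
shift xy to valve [-0.0029  0.0006  0.    ] per 10mm down [ 0.0001 -0.0003  0.01  ]
scene mouth [[355.18901343 149.53721406]] valve [[354.66691353 168.2475697 ]]
wrist mouth [[323.7069643 254.8699684]] valve [[322.81646099 238.23031456]]
```

View pics/c4.png

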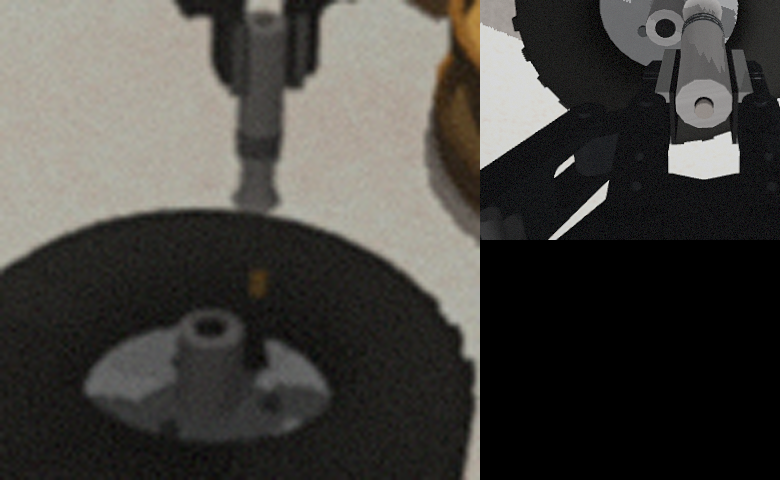

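Scene crop: foot at (257,205), directly over the valve tip (258,272); only a 3 mm x shift remains. Descend in stages.

Call:
{"fn": "carry_out", "kwargs": {
  "moves": [
    [-0.001,0,0.004,0,0.01],
    [-0.003,0,0.01,0,0.01],
    [-0.003,0,0.018,0,0.01],
    [-0.003,0,0.025,0,0.01],
    [-0.003,0,0.03,0,0.01],
    [-0.003,0,0.033,0,0.01],
    [-0.003,0,0.034,0,0.01],
    [-0.003,0,0.034,0,0.01]
  ]
}}

```text
clock: 9.15
tcp_pos: [0.4748, 0.19, 0.344]
orientation: [0.636, 3.063, 0.043]
contact_force: [-0.3, -0.6, -1.9]
grip_width: 0.0212
gripper_force: 49.0
```

```bash
python3 st.py; python3 -c "
from h import *
C,im=snap('scene','s5.png');cv2.imwrite('pics/c5.png',cv2.resize(im[120:200,310:390,::-1],(480,480),interpolation=2))"
```

```text
9.15 tcp [0.4748 0.19   0.344 ] mouth [0.4792 0.1957 0.1071] toolz [ 0.0187  0.0244 -0.9995] F [-0.3 -0.6 -1.9] gf 49.03850555419922
shift xy to valve [ 0.0007 -0.0013 -0.    ] per 10mm down [ 0.0001 -0.0003  0.01  ]
```

View pics/c5.png

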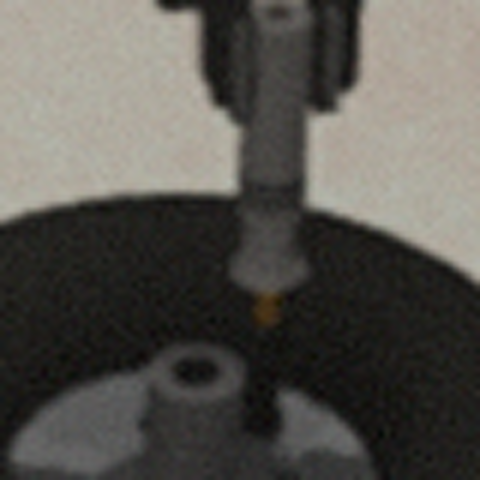

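The foot sits centred just above the brass tip (266,305). Ease down.

Call:
{"fn": "carry_out", "kwargs": {
  "moves": [
    [0,-0.001,0.002,0,0.01],
    [0,-0.001,0.004,0,0.01],
    [0,-0.001,0.006,0,0.01],
    [0,-0.001,0.008,0,0.01],
    [0,-0.001,0.009,0,0.01],
    [0,-0.001,0.01,0,0.01],
    [0,-0.001,0.01,0,0.01],
    [0,-0.001,0.01,0,0.01]
  ]
}}

```text
clock: 10.0
tcp_pos: [0.4746, 0.1892, 0.334]
orientation: [0.636, 3.063, 0.043]
contact_force: [-0.1, 0.5, -1.5]
grip_width: 0.0206
gripper_force: 49.0
```

Call:
{"fn": "carry_out", "kwargs": {
  "moves": [
    [0,0,0.001,0,0.01],
    [0,0,0.002,0,0.01],
    [0,0,0.003,0,0.01],
    [0,0,0.004,0,0.01],
    [0,0,0.004,0,0.01],
    [0,0,0.004,0,0.01],
    [0,0,0.004,0,0.01],
    [0,0,0.004,0,0.01]
  ]
}}

```text
clock: 10.8
tcp_pos: [0.4748, 0.1893, 0.3302]
orientation: [0.636, 3.062, 0.044]
contact_force: [0.4, -0.2, 2.7]
grip_width: 0.0207
gripper_force: 49.4
```

```bash
python3 st.py
```

```text
10.8 tcp [0.4748 0.1893 0.3302] mouth [0.4794 0.1952 0.0933] toolz [ 0.0193  0.0247 -0.9995] F [ 0.4 -0.2  2.7] gf 49.361788630485535
shift xy to valve [ 0.0011 -0.0009 -0.    ] per 10mm down [ 0.0001 -0.0003  0.01  ]
```

Call:
{"fn": "carry_out", "kwargs": {
  "moves": [
    [0,0,0.0005,0,0.01],
    [0,0,0.001,0,0.01],
    [0,0,0.0015,0,0.01],
    [0,0,0.002,0,0.01],
    [0,0,0.0025,0,0.01],
    [0,0,0.003,0,0.01],
    [0,0,0.003,0,0.01],
    [0,0,0.003,0,0.01]
  ]
}}

```text
clock: 11.6
tcp_pos: [0.4749, 0.1894, 0.3275]
orientation: [0.636, 3.062, 0.044]
contact_force: [0.1, -0.8, 6.5]
grip_width: 0.0206
gripper_force: 49.7
```

Call:
{"fn": "carry_out", "kwargs": {
  "moves": [
    [0,0,0.0005,0,0.01],
    [0,0,0.001,0,0.01],
    [0,0,0.0015,0,0.01],
    [0,0,0.002,0,0.01],
    [0,0,0.0025,0,0.01],
    [0,0,0.003,0,0.01],
    [0,0,0.003,0,0.01],
    [0,0,0.003,0,0.01]
  ]
}}

```text
clock: 12.4
tcp_pos: [0.4751, 0.1895, 0.3248]
orientation: [0.636, 3.061, 0.044]
contact_force: [-1.5, -2.0, 9.5]
grip_width: 0.0206
gripper_force: 50.2
```

```bash
python3 st.py
```

```text
12.4 tcp [0.4751 0.1895 0.3248] mouth [0.4798 0.1953 0.0879] toolz [ 0.0198  0.0247 -0.9995] F [-1.5 -2.   9.5] gf 50.17768085002899
shift xy to valve [ 0.0014 -0.0012 -0.    ] per 10mm down [ 0.0001 -0.0003  0.01  ]
```

Call:
{"fn": "carry_out", "kwargs": {
  "moves": [
    [0.0005,-0.0005,0.0005,0,0.01],
    [0.001,-0.001,0.001,0,0.01],
    [0.001,-0.001,0.001,0,0.01],
    [0.001,-0.001,0.0015,0,0.01],
    [0.001,-0.001,0.0015,0,0.01],
    [0.001,-0.001,0.0015,0,0.01],
    [0.001,-0.001,0.0015,0,0.01],
    [0.001,-0.001,0.0015,0,0.01]
  ]
}}

```text
clock: 13.2
tcp_pos: [0.4744, 0.1892, 0.3239]
orientation: [0.636, 3.06, 0.046]
contact_force: [-0.0, -1.7, 11.1]
grip_width: 0.0207
gripper_force: 50.3
```

```bash
python3 st.py; python3 -c "
from h import *
C,im=snap('wrist','w6.png');a=cv2.resize(im[280:400,260:380,::-1],(360,360),interpolation=2)
print(r.get_obs()['contact_force'])
C,im=snap('scene','s6.png');b=cv2.resize(im[100:190,310:400,::-1],(360,360),interpolation=2)
print(r.get_obs()['contact_force'])
cv2.imwrite('pics/c6.png',np.hstack([a,b]))"
```

```text
13.2 tcp [0.4744 0.1892 0.3239] mouth [0.4796 0.1953 0.087 ] toolz [ 0.0219  0.0257 -0.9994] F [-0.  -1.7 11.1] gf 50.31348645687103
shift xy to valve [ 0.0012 -0.0011 -0.    ] per 10mm down [ 0.0001 -0.0003  0.01  ]
[-0.12668351 -2.17213717 10.86734174]
[ 1.22372474 -1.88618239 10.86443525]
```

View pics/c6.png

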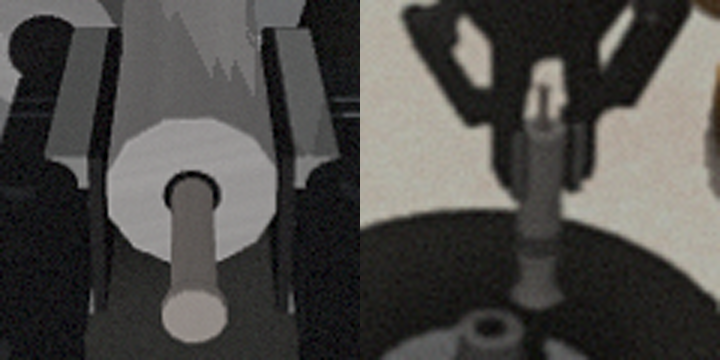

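The rod is out (left crop, button at (195,315)). Press a touch more and hold.

Call:
{"fn": "carry_out", "kwargs": {
  "moves": [
    [0,0,0.0005,0,0.01],
    [0,0,0.001,0,0.01],
    [0,0,0.001,0,0.01],
    [0,0,0.001,0,0.01],
    [0,0,0.001,0,0.01],
    [0,0,0.001,0,0.01],
    [0,0,0.001,0,0.01],
    [0,0,0.001,0,0.01]
  ]
}}

```text
clock: 14.1
tcp_pos: [0.4744, 0.1893, 0.323]
orientation: [0.636, 3.06, 0.046]
contact_force: [-0.7, -1.2, 13.6]
grip_width: 0.0207
gripper_force: 50.3
```

Call:
{"fn": "carry_out", "kwargs": {
  "moves": [
    [0,0,0,0,0.01],
    [0,0,0,0,0.01],
    [0,0,0,0,0.01],
    [0,0,0,0,0.01],
    [0,0,0,0,0.01],
    [0,0,0,0,0.01],
    [0,0,0,0,0.01],
    [0,0,0,0,0.01]
  ]
}}

```text
clock: 14.9
tcp_pos: [0.4744, 0.1893, 0.323]
orientation: [0.636, 3.06, 0.046]
contact_force: [0.1, -1.1, 13.4]
grip_width: 0.0206
gripper_force: 50.3
```

Call:
{"fn": "carry_out", "kwargs": {
  "moves": [
    [0,0,-0.002,0,0.01],
    [0,0,-0.006,0,0.01],
    [0,0,-0.012,0,0.01],
    [0,0.001,-0.02,0,0.01],
    [0,0.001,-0.03,0,0.01],
    [0,0.002,-0.042,0,0.01],
    [0,0.002,-0.052,0,0.01],
    [0,0.002,-0.057,0,0.01]
  ]
}}

```text
clock: 15.7
tcp_pos: [0.4733, 0.1896, 0.3799]
orientation: [0.636, 3.061, 0.045]
contact_force: [0.5, 0.5, -1.2]
grip_width: 0.0204
gripper_force: 49.0
```

```bash
python3 st.py; python3 -c "
from h import *
go([.5424,-.2443,.384])
"
```

```text
15.7 tcp [0.4733 0.1896 0.3799] mouth [0.4781 0.1955 0.1431] toolz [ 0.0201  0.0251 -0.9995] F [ 0.5  0.5 -1.2] gf 49.01486098766327
shift xy to valve [-0.0002 -0.0007 -0.    ] per 10mm down [ 0.0001 -0.0003  0.01  ]
clock 15.7 tcp [0.4733 0.1896 0.3799] F [ 0.5  0.5 -1.2] grip 0.0204
R [[-0.9172, 0.3978, 0.0201], [0.3982, 0.9169, 0.0251], [-0.0085, 0.031, -0.9995]]
shift [-0.2362 -0.3702 -0.0136]
```

Call:
{"fn": "carry_out", "kwargs": {
  "moves": [
    [-0.008,-0.012,0,0,0.01],
    [-0.023,-0.037,-0.001,0,0.01],
    [-0.046,-0.074,-0.002,0,0.01],
    [-0.069,-0.111,-0.003,0,0.01],
    [-0.092,-0.148,-0.004,0,0.01],
    [-0.115,-0.185,-0.005,0,0.01],
    [-0.13,-0.21,-0.006,0,0.01],
    [-0.138,-0.222,-0.006,0,0.01]
  ]
}}

```text
clock: 16.5
tcp_pos: [0.5111, -0.0728, 0.3792]
orientation: [0.643, 3.061, 0.042]
contact_force: [0.2, 0.1, -1.5]
grip_width: 0.0207
gripper_force: 49.0
```

Call:
{"fn": "carry_out", "kwargs": {
  "moves": [
    [-0.012,-0.02,0,0,0.01],
    [-0.03,-0.048,-0.001,0,0.01],
    [-0.053,-0.085,-0.002,0,0.01],
    [-0.072,-0.115,-0.003,0,0.01],
    [-0.085,-0.136,-0.003,0,0.01],
    [-0.092,-0.147,-0.003,0,0.01],
    [-0.094,-0.15,-0.003,0,0.01],
    [-0.094,-0.15,-0.003,0,0.01]
  ]
}}

```text
clock: 17.3
tcp_pos: [0.5379, -0.2435, 0.378]
orientation: [0.635, 3.063, 0.044]
contact_force: [-0.0, 0.2, -1.8]
grip_width: 0.0206
gripper_force: 49.0
```

```bash
python3 st.py; python3 - <<'E'
from h import *
o=r.get_obs();R=cv2.Rodrigues(np.array(o['orientation'],float))[0];m=o['tcp_pos']+R[:,2]*.237
H=[.5425,-.238,.04];out=[]
for n in('wrist','scene'):
    C,im=snap(n,n+'7.png'); p=proj(C,H)[0];print(n,'hole pred',p,'mouth pred',proj(C,m))
    u,v=p.astype(int); h=50; u0,v0=max(0,u-h),max(0,v-h)
    out.append(cv2.resize(im[v0:v0+100,u0:u0+100,::-1],(390,390),interpolation=2)); print('crop origin',u0,v0)
    if n=='wrist': W=C
    else: S=C
cv2.imwrite('pics/c7.png',np.hstack(out))
E
```

```text
17.3 tcp [ 0.5379 -0.2435  0.378 ] mouth [ 0.5422 -0.2376  0.1411] toolz [ 0.0183  0.0252 -0.9995] F [-0.   0.2 -1.8] gf 49.02050077915192
shift xy to valve [0.2309 0.371  0.0097] per 10mm down [ 0.0001 -0.0003  0.01  ]
wrist hole pred [319.21490307 215.91897952] mouth pred [[322.80992257 256.11470255]]
crop origin 269 165
scene hole pred [168.51011097 302.38373385] mouth pred [[156.01176472 259.09651055]]
crop origin 118 252
```

View pics/c7.png

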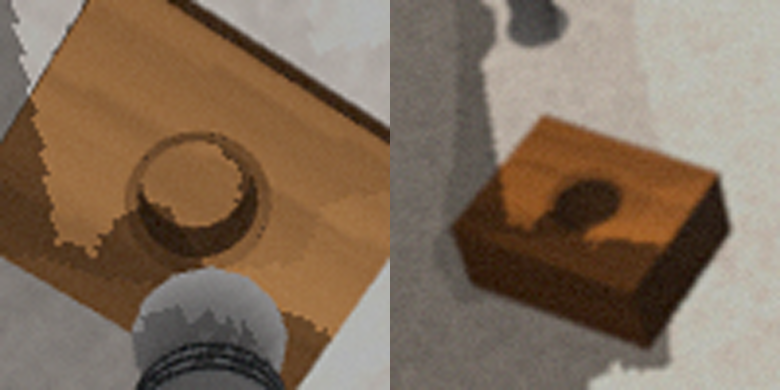

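Left crop: hole centred at about (320,216) in the wrist picture, against the predicted (319,216); the right crop puts the foot at (156,259) as predicted. Lower it.

Call:
{"fn": "carry_out", "kwargs": {
  "moves": [
    [0,0,0.01,0,0.01],
    [0,-0.001,0.03,0,0.01],
    [0.001,-0.002,0.055,0,0.01],
    [0.001,-0.002,0.075,0,0.01],
    [0.001,-0.002,0.088,0,0.01],
    [0.001,-0.002,0.095,0,0.01],
    [0.001,-0.002,0.097,0,0.01],
    [0.001,-0.002,0.097,0,0.01]
  ]
}}

```text
clock: 18.2
tcp_pos: [0.5382, -0.2433, 0.2815]
orientation: [0.636, 3.062, 0.043]
contact_force: [-0.2, 0.2, -1.1]
grip_width: 0.0206
gripper_force: 49.0
```

Call:
{"fn": "carry_out", "kwargs": {
  "moves": [
    [0,0,0.002,0,0.01],
    [0,0,0.005,0,0.01],
    [0,0,0.008,0,0.01],
    [0,0,0.011,0,0.01],
    [0,0,0.013,0,0.01],
    [0,0,0.015,0,0.01],
    [0,0,0.015,0,0.01],
    [0,0,0.015,0,0.01]
  ]
}}

```text
clock: 19.0
tcp_pos: [0.5427, -0.246, 0.2732]
orientation: [0.634, 3.045, 0.038]
contact_force: [2.5, -3.2, 29.9]
grip_width: 0.0206
gripper_force: 54.7
```

```bash
python3 st.py
```

```text
19.0 tcp [ 0.5427 -0.246   0.2732] mouth [ 0.5511 -0.2418  0.0364] toolz [ 0.0354  0.0174 -0.9992] F [ 2.5 -3.2 29.9] gf 54.74473714828491
shift xy to valve [0.2414 0.3711 0.005 ] per 10mm down [ 0.0003 -0.0003  0.01  ]
```

Foot caught on the chamfer and was pushed toward +x,−y, i.e. toward the pose where it was first gripped. Back off and look.

Call:
{"fn": "carry_out", "kwargs": {
  "moves": [
    [0,0,-0.003,0,0.01],
    [0,0,-0.008,0,0.01],
    [0,0,-0.015,0,0.01],
    [0,0.001,-0.025,0,0.01],
    [0,0.001,-0.035,0,0.01],
    [0,0.001,-0.04,0,0.01],
    [0,0.001,-0.04,0,0.01],
    [0,0.001,-0.04,0,0.01]
  ]
}}

```text
clock: 19.8
tcp_pos: [0.5377, -0.243, 0.3061]
orientation: [0.636, 3.063, 0.043]
contact_force: [0.8, -0.3, -1.4]
grip_width: 0.0205
gripper_force: 51.5
```

```bash
python3 st.py; python3 - <<'E'
from h import *
o=r.get_obs();R=cv2.Rodrigues(np.array(o['orientation'],float))[0];m=o['tcp_pos']+R[:,2]*.237
C,im=snap('wrist','w8.png');S,sim=snap('scene','s8.png')
print('w mouth pred',proj(C,m),'s mouth pred',proj(S,m))
# hole from earlier wrist view: blue-channel-free profile, now dark inside/edges; gauge in scene: grey (low saturation) column above block
p=proj(S,m)[0].astype(int)
hs=cv2.cvtColor(sim,cv2.COLOR_RGB2HSV)
for v in range(p[1]-24,p[1]+12,2): print(v,[int(x) for x in sim[v,p[0]-16:p[0]+17:2].mean(1)],end='\n')
E
```

```text
19.8 tcp [ 0.5377 -0.243   0.3061] mouth [ 0.5421 -0.2372  0.0692] toolz [ 0.0185  0.0245 -0.9995] F [ 0.8 -0.3 -1.4] gf 51.49267494678497
shift xy to valve [0.2309 0.3706 0.0094] per 10mm down [ 0.0001 -0.0003  0.01  ]
w mouth pred [[322.82119839 256.12098682]] s mouth pred [[165.40649359 290.32323846]]
266 [119, 69, 69, 64, 64, 64, 54, 53, 90, 170, 170, 175, 173, 171, 171, 173, 176]
268 [161, 112, 64, 66, 69, 64, 59, 58, 61, 163, 170, 171, 176, 173, 173, 169, 175]
270 [171, 146, 65, 67, 65, 61, 61, 58, 40, 121, 175, 170, 173, 178, 174, 169, 167]
272 [172, 172, 83, 68, 67, 63, 59, 50, 32, 83, 177, 174, 175, 167, 171, 178, 170]
274 [180, 179, 97, 58, 66, 59, 52, 41, 35, 65, 170, 177, 175, 176, 169, 173, 180]
276 [175, 180, 157, 43, 42, 46, 38, 35, 37, 79, 175, 179, 175, 173, 171, 167, 174]
278 [168, 170, 175, 98, 37, 41, 38, 45, 53, 65, 168, 175, 176, 173, 170, 167, 164]
280 [168, 174, 173, 165, 97, 60, 54, 66, 66, 53, 108, 156, 172, 174, 167, 164, 168]
282 [166, 172, 171, 162, 93, 69, 68, 68, 62, 54, 71, 114, 172, 173, 169, 172, 170]
284 [169, 170, 167, 95, 77, 69, 70, 72, 67, 60, 73, 102, 170, 172, 166, 172, 170]
286 [166, 172, 108, 72, 83, 79, 73, 69, 69, 69, 80, 100, 137, 163, 170, 171, 171]
288 [172, 124, 81, 77, 81, 79, 79, 79, 79, 76, 78, 83, 80, 89, 110, 139, 157]
290 [130, 83, 82, 79, 85, 82, 84, 86, 79, 80, 75, 76, 79, 79, 86, 81, 91]
292 [56, 85, 82, 82, 83, 85, 82, 87, 81, 82, 73, 78, 77, 83, 79, 77, 79]
294 [45, 79, 83, 81, 80, 81, 87, 83, 79, 73, 67, 86, 79, 80, 80, 84, 84]
296 [44, 76, 86, 82, 85, 79, 75, 56, 41, 49, 50, 52, 69, 82, 84, 80, 81]
298 [46, 83, 92, 84, 87, 91, 47, 41, 43, 31, 36, 36, 52, 66, 86, 89, 87]
300 [39, 54, 89, 92, 90, 62, 41, 28, 34, 30, 35, 32, 30, 36, 66, 82, 88]
```

```bash
python3 - <<'E'
from h import *
S=cal('scene')
a=proj(S,[[.542,-.237,.069],[.542-.00917,-.237+.004,.069],[.542+.004,-.237+.00917,.069]]);print('scene px per 10mm tool x,y',a[1]-a[0],a[2]-a[0])
for f in('w4','w7','w8'):
    f={'w4':'wrist4','w7':'wrist7','w8':'w8'}[f]
    hs=cv2.cvtColor(cv2.imread(f'pics/{f}.png'),cv2.COLOR_BGR2HSV)
    # barrel top disc & foot: bright/dark low saturation in gauge column
    print(f)
    for v in range(225,350,6):
        print(v,''.join('#' if (s<50) else '.' for s in hs[v,290:356:1,1]))
E
```

```text
scene px per 10mm tool x,y [ 0.04908687 -4.5272621 ] [ 6.23296329 -0.83992089]
wrist4
225 ##########################.........#....#########################.
231 ##############################........############################
237 ##################################################################
243 ##################################################################
249 ##################################################################
255 ##################################################################
261 ################.#################################################
267 #.#.##############################################################
273 ##############################################################.#..
279 ###########################################################......#
285 ########################################################...##.#.##
291 ######...###############################################..#..#####
297 #####.#.#################################################.##..####
303 ####.#...#################################################.###.###
309 ###...##.#######
[... 2768 characters left out ...]
##...#################################################.#.####
297 #####...#.################################################.#.#####
303 ####.....##################################################.#..###
309 ###....#####################################################.#..##
315 ###..#..#####################################################....#
321 #.#....#########################################################.#
327 #.....########################################################....
333 #..#..########################################################...#
339 ###..##########################################################..#
345 .#..#######################...#######...#######################..#
```

```bash
python3 - <<'E'
from h import *
o=r.get_obs();R=cv2.Rodrigues(np.array(o['orientation'],float))[0];m=o['tcp_pos']+R[:,2]*.237
C=cal('wrist');f=onz(C,324,240.5,.070);f7=onz(C,322.5,254,.069)
c=dict(C[0]);d=np.array([.0002,-.0005,.0719]);C7=(c,C[1],C[2],C[3],C[4]-C[3]@d)
h=onz(C7,320.3,215.8,.04)
print('nominal',m,'foot',f,'foot before jam',f7,'hole',h)
dd=h-f;dd[2]=0;print('tool shift foot->hole',R.T@dd, 'before-jam offset in tool',R.T@((h-f7)*[1,1,0]),'foot slip',R.T@((f-f7)*[1,1,0]))
E
```

```text
nominal [ 0.54183455 -0.23711725  0.0687924 ] foot [ 0.53232946 -0.23222446  0.07      ] foot before jam [ 0.54040007 -0.23668962  0.069     ] hole [ 0.54249332 -0.2371189   0.04      ]
tool shift foot->hole [-1.12720627e-02 -4.43305734e-04  6.03594913e-05] before-jam offset in tool [-2.09098915e-03  4.39361121e-04  2.67188965e-05] foot slip [ 9.18107351e-03  8.82666855e-04 -3.36405948e-05]
```

Call:
{"fn": "carry_out", "kwargs": {
  "moves": [
    [-0.004,0,0,0,0.01],
    [-0.009,0,0,0,0.01],
    [-0.013,-0.001,0.003,0,0.01],
    [-0.013,-0.001,0.01,0,0.01],
    [-0.013,-0.001,0.017,0,0.01],
    [-0.013,-0.001,0.022,0,0.01],
    [-0.013,-0.001,0.024,0,0.01],
    [-0.013,-0.001,0.024,0,0.01]
  ]
}}

```text
clock: 20.7
tcp_pos: [0.5496, -0.2484, 0.2817]
orientation: [0.636, 3.064, 0.044]
contact_force: [-0.4, 0.1, -1.2]
grip_width: 0.0208
gripper_force: 51.5
```

Call:
{"fn": "carry_out", "kwargs": {
  "moves": [
    [0,0,0.001,0,0.01],
    [0,0,0.002,0,0.01],
    [0,0,0.003,0,0.01],
    [0,0,0.004,0,0.01],
    [0,0,0.005,0,0.01],
    [0,0,0.006,0,0.01],
    [0,0,0.007,0,0.01],
    [0,0,0.007,0,0.01]
  ]
}}

```text
clock: 21.5
tcp_pos: [0.55, -0.2485, 0.2755]
orientation: [0.636, 3.062, 0.043]
contact_force: [-0.2, 0.1, 1.4]
grip_width: 0.0212
gripper_force: 51.8
```

```bash
python3 st.py; python3 -c "
from h import *
C,im=snap('wrist','w9.png');hs=cv2.cvtColor(im,cv2.COLOR_RGB2HSV)
o=r.get_obs();R=cv2.Rodrigues(np.array(o['orientation'],float))[0]
h=proj(C,[.5438,-.2378,.04]);print('hole',h)
for v in range(195,291,5): print(v,''.join('#' if s<50 else ('o' if x<75 else '.') for s,x in hs[v,280:366,1:]))
"
```

```text
21.5 tcp [ 0.55   -0.2485  0.2755] mouth [ 0.5546 -0.2427  0.0386] toolz [ 0.0191  0.0243 -0.9995] F [-0.2  0.1  1.4] gf 51.75536334514618
shift xy to valve [0.2445 0.3707 0.0092] per 10mm down [ 0.0001 -0.0003  0.01  ]
hole [[323.24387463 238.78115233]]
195 ...................................................................................ooo
200 ......................................................................................
205 ......................................................................................
210 ......................................................................................
215 ......................................................................................
220 ......................................................................................
225 .................................######################...............................
230 .....................o.....###################################oo......................
235 ....................oooo.######################################.o.....................
240 ....................oo
[... 274 characters left out ...]
..######################################.......................
260 ........................########################################o.....................
265 ......................o##########################################.....................
270 ......................############################################....................
275 ......................############################################....................
280 ########..............############################################....................
285 #################....##############################################...................
290 ################o#oo###############################################oooo############...
```

Call:
{"fn": "carry_out", "kwargs": {
  "moves": [
    [0,-0.0005,-0.001,0,0.01],
    [0,-0.001,-0.001,0,0.01],
    [0,-0.0015,-0.001,0,0.01],
    [0,-0.0015,0,0,0.01],
    [0,-0.0015,0.001,0,0.01],
    [0,-0.0015,0.002,0,0.01],
    [0,-0.0015,0.003,0,0.01],
    [0,-0.0015,0.003,0,0.01]
  ]
}}

```text
clock: 22.35
tcp_pos: [0.5493, -0.2496, 0.2719]
orientation: [0.636, 3.063, 0.043]
contact_force: [-0.1, 0.3, -2.4]
grip_width: 0.0208
gripper_force: 51.6
```

```bash
python3 st.py; python3 -c "
from h import *
o=r.get_obs();R=cv2.Rodrigues(np.array(o['orientation'],float))[0];print(R.T@o['contact_force'])
C,im=snap('wrist','w10.png');hs=cv2.cvtColor(im,cv2.COLOR_RGB2HSV)
for v in range(205,262,4): print(v,''.join('#' if s<60 else ('%d'%min(9,x//20)) for s,x in hs[v,285:361,1:]))
"
```

```text
22.35 tcp [ 0.5493 -0.2496  0.2719] mouth [ 0.5537 -0.2438  0.035 ] toolz [ 0.0183  0.0245 -0.9995] F [-0.1  0.3 -2.4] gf 51.56252682209015
shift xy to valve [0.2441 0.3721 0.0094] per 10mm down [ 0.0001 -0.0003  0.01  ]
[0.20540496 0.12488951 2.35407965]
205 7777777777777777777777777777777777777777777777777777777777777777777776766777
209 7777777777777777777777777777777777777777777777777777777777777777777777777676
213 7777777777777777777777777777777777778777777777777777777777777777777777777777
217 7777777777777777777777777765555555555566665545555555556777777777777777777777
221 7777777777777777777765555554444443444444444777777444455555567777777777777777
225 7777777777777777766655544444######################77774444555557777777777777
229 77777777777877756565444################################734324555567777777777
233 777777877777756665234#####################################222355555677777777
237 7777777787776666632#########################################2235555577777777
241 8778777777876666632#########################################2236555567777667
245 48777778777776666622#######################################23466654677777777
249 777777777777773333332######1############1################3236666466777777777
253 4444477777777443344342###################################5766666677777777777
257 4444444444444444444#######################################276777777777777777
261 4444444444444444441########################################26777777777777777
```

It is inside the hole and free. Continue down, easing the top back toward upright.

Call:
{"fn": "carry_out", "kwargs": {
  "moves": [
    [0,0,0.0015,0,0.01],
    [0,0,0.003,0,0.01],
    [0,0,0.0045,0,0.01],
    [0,0,0.006,0,0.01],
    [0.0005,0,0.0075,0,0.01],
    [0.001,0,0.009,0,0.01],
    [0.0015,0,0.0105,0,0.01],
    [0.002,0,0.012,0,0.01]
  ]
}}

```text
clock: 23.2
tcp_pos: [0.5478, -0.2486, 0.2601]
orientation: [0.636, 3.062, 0.043]
contact_force: [0.3, -0.1, -1.6]
grip_width: 0.0204
gripper_force: 51.5
```

```bash
python3 st.py; python3 -c "
from h import *
o=r.get_obs();R=cv2.Rodrigues(np.array(o['orientation'],float))[0];print(R.T@o['contact_force'])"
```

```text
23.2 tcp [ 0.5478 -0.2486  0.2601] mouth [ 0.5522 -0.2428  0.0232] toolz [ 0.0188  0.0244 -0.9995] F [ 0.3 -0.1 -1.6] gf 51.53837978839874
shift xy to valve [0.2424 0.3717 0.0093] per 10mm down [ 0.0001 -0.0003  0.01  ]
[-0.30635718 -0.02040517  1.64399718]
```

Call:
{"fn": "carry_out", "kwargs": {
  "moves": [
    [0.001,0,0.001,0,0.01],
    [0.002,0,0.002,0,0.01],
    [0.003,0,0.003,0,0.01],
    [0.004,0,0.005,0,0.01],
    [0.005,0,0.007,0,0.01],
    [0.006,0,0.009,0,0.01],
    [0.006,0,0.009,0,0.01],
    [0.006,0,0.009,0,0.01]
  ]
}}

```text
clock: 24.0
tcp_pos: [0.544, -0.2467, 0.252]
orientation: [0.635, 3.057, 0.041]
contact_force: [7.0, -3.3, -1.2]
grip_width: 0.0211
gripper_force: 51.6
```

```bash
python3 st.py; python3 -c "
from h import *
o=r.get_obs();R=cv2.Rodrigues(np.array(o['orientation'],float))[0];print(R.T@o['contact_force'])"
```

```text
24.0 tcp [ 0.544  -0.2467  0.252 ] mouth [ 0.5497 -0.2414  0.0152] toolz [ 0.0241  0.0221 -0.9995] F [ 7.  -3.3 -1.2] gf 51.61701321601868
shift xy to valve [0.2396 0.3715 0.0079] per 10mm down [ 0.0001 -0.0003  0.01  ]
[-7.6572745  -0.26131202  1.32444616]
```

Call:
{"fn": "carry_out", "kwargs": {
  "moves": [
    [0.001,0,0,0,0.01],
    [0.002,0,0,0,0.01],
    [0.003,0,0.001,0,0.01],
    [0.004,0,0.001,0,0.01],
    [0.004,0,0.002,0,0.01],
    [0.004,0,0.002,0,0.01],
    [0.002,0,0.002,0,0.01],
    [0.002,0,0.002,0,0.01]
  ]
}}

```text
clock: 24.8
tcp_pos: [0.5413, -0.2454, 0.2495]
orientation: [0.636, 3.061, 0.043]
contact_force: [4.8, -1.9, 1.2]
grip_width: 0.0206
gripper_force: 51.5
```

```bash
python3 st.py; python3 -c "
from h import *
o=r.get_obs();R=cv2.Rodrigues(np.array(o['orientation'],float))[0];print(R.T@o['contact_force'])
C,im=snap('wrist','w11.png');hs=cv2.cvtColor(im,cv2.COLOR_RGB2HSV)
for v in range(215,300,6): print(v,''.join('#' if s<60 else ('%d'%min(9,x//20)) for s,x in hs[v,285:361,1:]))"
```

```text
24.8 tcp [ 0.5413 -0.2454  0.2495] mouth [ 0.5462 -0.2398  0.0126] toolz [ 0.0205  0.0237 -0.9995] F [ 4.8 -1.9  1.2] gf 51.477999687194824
shift xy to valve [0.2357 0.3714 0.0089] per 10mm down [ 0.0001 -0.0003  0.01  ]
[-5.19676212  0.19236487 -1.1134108 ]
215 7777777777777777777777777777777777777777777777766666777777777777777777767642
221 7777777777777777777777777777777777777777777777777777776776667777777777777777
227 7777777777777777777777777777777777777777777777777777777777777777777666777777
233 7777777777777777777777777777777777777777777777777777777777777777777777777777
239 7777777777777777777777777777777777777777777777777777777777777777777777777777
245 7777777777777777777777655555545###################55555555677777777777777777
251 777787777777777635565######################################45555577777777777
257 587778777777666652444####################################4422335555677777777
263 4444444444333332222#######################################223332355555677777
269 545544445344334222##########################################3223466565677777
275 44444444443344443###########################################2234444444777777
281 44444444444443433############################################444444457774444
287 4444444444444444#############################################444544444444444
293 ###########0010###############################################0#001#########
299 ##########0##0##################################################0#1#########
```

Practically back at the original grip pose, about 2 mm above the floor. Release slowly.

Call:
{"fn": "carry_out", "kwargs": {
  "moves": [
    [-0.001,0,0.001,0,0.01],
    [-0.001,0,0.001,0,0.01],
    [-0.001,0,0.001,0,0.025],
    [-0.001,0,0.001,0,0.03],
    [-0.001,0,0.001,0,0.04],
    [-0.001,0,0.001,0,0.055],
    [-0.001,0,0.001,0,0.07],
    [-0.001,0,0.001,0,0.085]
  ]
}}

```text
clock: 25.65
tcp_pos: [0.5415, -0.2455, 0.2481]
orientation: [0.636, 3.063, 0.043]
contact_force: [0.9, -0.3, 0.6]
grip_width: 0.0812
gripper_force: 0.0
```

Call:
{"fn": "carry_out", "kwargs": {
  "moves": [
    [0,0,0,0,0.085],
    [0,0,-0.01,0,0.085],
    [0,0.001,-0.03,0,0.085],
    [-0.001,0.002,-0.055,0,0.085],
    [-0.001,0.003,-0.085,0,0.085],
    [-0.001,0.004,-0.11,0,0.085],
    [-0.001,0.004,-0.125,0,0.085],
    [-0.001,0.004,-0.125,0,0.085]
  ]
}}

```text
clock: 26.45
tcp_pos: [0.5423, -0.2457, 0.3764]
orientation: [0.635, 3.057, 0.042]
contact_force: [-0.1, -0.6, -0.7]
grip_width: 0.0851
gripper_force: 0.0
```

```bash
python3 st.py; python3 - <<'E'
from h import *
C,im=snap('scene','s12.png');T,t=snap('top','t12.png');W,w=snap('wrist','w12.png')
P=[[.5435,-.238,.01],[.5435,-.238,.106],[.5435,-.238,.106+.004+.012]]
print('scene',proj(C,P),'\nwrist',proj(W,P))
hs=cv2.cvtColor(im,cv2.COLOR_RGB2HSV)
for v in range(258,308,2): print(v,'%s'%' '.join('%3d'%x for x in im[v,148:182:2].mean(1)))
hw=cv2.cvtColor(w,cv2.COLOR_RGB2HSV);p=proj(W,P[1])[0].astype(int)
for v in range(p[1]-40,p[1]+40,4): print(v,p[0]-30,''.join('%d'%min(9,x//26) if s<60 else '.' for s,x in hw[v,p[0]-30:p[0]+30,1:]))
E
```

```text
26.45 tcp [ 0.5423 -0.2457  0.3764] mouth [ 0.548  -0.2404  0.1396] toolz [ 0.0239  0.0226 -0.9995] F [-0.1 -0.6 -0.7] gf 0.0
shift xy to valve [0.2376 0.3711 0.0082] per 10mm down [ 0.0001 -0.0003  0.01  ]
scene [[172.16384988 314.22150667]
 [160.69225715 275.49199521]
 [158.61485803 268.41143227]] 
wrist [[319.40663707 205.67766527]
 [322.05995034 236.51724349]
 [322.70420673 244.00359203]]
258 170 174 176 170 173 172 170 169 171 171 168 168 172 169 170 166 174
260 173 172 171 167 169 176 167 171 170 169 166 164 169 172 169 171 176
262 171 179 172 166 174 166 166 165 166 165 168 165 166 167 164 165 169
264 173 171 172 167 172 169 163 164 160 163 172 164 167 167 170 167 170
266 177 175 171 168 162 155 164 169 163 166 170 172 174 172 168 171 160
268 175 169 168 167 119  66 159 173 166 165 169 172 169 170 172 168 169
270 165 171 176 170 150  61 121 175 168 169 171 168 172 173 170 165 165
272 172 172 170 171 176  79  89 184 184 171 167 165 169 162 171 170 172
274 169 174 168 179 189 117  53 146 183 171 159 171 170 170 170 170 173
276 172 171 176 181 173  68  57 157 185 129 152 173 172 
[... 1775 characters left out ...]
..........
236 292 ...............56666666441.222222225666666666...............
240 292 ................5666644444422555534666666666................
244 292 44444..............66663465666666666566665..................
248 292 444444444444............456666666664........................
252 292 4444444444444444443.........................................
256 292 44444444444444444444444443................................44
260 292 444444444444444444444444444444444.......................4444
264 292 4444444444444444444444444444444444446665.............4444444
268 292 4444444444444444444444444446444466666666666444....4446666666
272 292 444444444444444444444466666666666666666666666666666666666666
```

```bash
python3 -c "
from bench import r
print(r.hand_in())"
```

```text
the job is handed in; nothing more can be done
None
```

I pressed the gauge on the valve with about 12–15 N for over a second and the rod came out. I then stood it back in its block, with the rod still out by my estimate of about 15 mm, released it and handed the job in; the first try at the hole caught the rim with about 30 N and tilted the gauge in the grip before a corrected try went in, and no verdict was shown at hand-in.

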